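# Slide the board carrier home in the test bed and close the keeper

### The arm

A 6-joint arm with a two-finger parallel gripper is mounted at the origin on the work surface. World frame = base frame: x ahead of the robot, y to its left, z up, the work surface at z = 0. Lengths are in m, angles in degrees, forces in N, time in s.
With the tool pointing down it reaches from about 0.425 to 0.95 m from the base axis. Payload 14.7 kg.
Tool frame: the origin (TCP) lies between the finger pads; the fingertips stand ahead of it and the grasp point (between the pads) lies 11 mm behind it (manip.tip_extent is the z of the fingertips in the tool frame, in m); z points along the fingers, x is the direction in which the jaws open and shut, and the axes are right-handed (so a half turn about z gives the same grasp; the last joint's range is limited). The gripper opens to 85 mm and grips with 20 to 120 N. Pads are 22 mm wide; open, the fingers measure 114 mm over their backs; the gripper's body (76 mm by 85 mm) begins 54 mm behind the grasp point. The pads swing forward as they close: fully open they stand 13 mm farther back than shut.
Start: joints at [-65.81, 27.513, 91.461, -0, 61.026, -2.67], TCP at [0.294, -0.58, 0.239] pointing down, gripper open.
Joint ranges: [-157.49, 157.49], [-46.99, 117.5], [13.45, 153.17], [-89.5, 269.5], [5.16, 153.95], [-167.48, 167.48]. Speed limits (degrees/s): [108.29, 108.29, 136.94, 172.46, 172.46, 172.46].

### API

Orientations are given as [roll, pitch, yaw] about the fixed x, y, z axes, in that order (R = Rz(yaw) Ry(pitch) Rx(roll)).
In Python, from station import status, optics, job, nets, manip gives the robot as it stands.
- The arm moves only by the tool drive_tool, never from a script. Its argument "rows" is a list of rows, each a list of 5 numbers: the opening, from -1 (shut) to 1 (fully open), then the shift along the tool's x, y, z in m, then the turn about the tool's z in degrees. A call has exactly 10 rows; each row is the pose to reach, as a shift and turn from the pose commanded when the call began, along the tool's axes at that moment; what a row does not reach only later rows make up. A row lasts 1/12 s, in which the tool goes at most 41.7 mm and 7.16 degrees, less where a joint would pass 70% of its speed; a pose out of reach is approached as far as the arm can. A call with a gripper value outside its range is refused whole. The fingers move at their own pace and stop on an object; "grip_force" is the grip in N (left out, the last holds). Time passes only in rows, so rows that repeat a pose let the fingers close, or fill a call up. It gives the time, the measured TCP pose, the force and the opening at its end, in the units of the state.
- status.read_state(): the state, without advancing time (a new reading comes with each control period).
- optics.get_image(name): name is "scene" or "top" or "wrist"; returns (picture, depth): 480x640x3 uint8, red, green, blue; 480x640 float32, m along the optical axis (not along the pixel's ray), 0 where there is no reading.
- optics.calibration(name): a dict with "K" (3x3 intrinsics, pixels), "rvec" (rotation vector, rad) and "tvec" (3), from world to camera coordinates, as OpenCV has them. Camera axes: x right, y down, z forward; pixel columns grow to the right and rows downward; lengths in m; the calibration is good to about 2 mm. A picture is of the moment at which its call begins: read the wrist's pose just before it. calibration takes no time and is no camera call; for the wrist camera it gives the pose at the moment of the call.
- job.job_done(): hands the job in, once; it reports no verdict.
Trained networks look in the newest picture that a camera, given by its name, has taken for a name from the list of things; names that differ only in an ending like _2 or _b are one class to them, and where a whole thing is asked for, a point or a joint stands for the part that bears it (a point fixed in the world has none). Each returns a list of dicts, best first, with "conf" (0 to 1); they miss things now and then, are a little off and sometimes report something else, mostly with a low value. They report only what shows in the picture. A call takes as long as a camera call. They do not tell look-alikes from the thing itself.
- nets.search_frame(camera, name): "centre" ([x, y, z] in m, in the coordinates of the camera as it stood for that picture, good to about 4 mm: the middle of the surface that is visible of it).
The state is a dict: "clock": time; "joint_positions": joint angles; "qd": joint speeds; "joint_efforts": joint torques, N m; "eef_pos": TCP position; "tcp_rot": TCP orientation; "ft_force": force on the tool from outside, world axes, zero at the start; "torque": the same for the moment, N m; "width": opening from 0.0 (shut) to 1.0 (fully open).
Only numpy, scipy, OpenCV 4.12 (cv2) and the standard library are available. Lean on these libraries where they do the work, as an engineer would, in place of code of your own. Each camera call takes 0.05 s, during which the arm holds its last target. There are 200 camera calls.

### The job

With a fingertip, push the orange lip so that the circuit-board carrier slides along the test bed's rails until you feel it drop into its locating notches and lie flush with the blue guides. Then, pushing its red pin, swing the red keeper all the way over the carrier to lock it in. Pick nothing up, and leave the other things on the bench where they are.

Things in the scene. Friction and masses are not known exactly. Their poses are not given: they have to be found in the camera images.
- testbed: Fixed black test bed; origin on the table, midway between its blue guides. The carrier slides to the bed's own +y. Frame, mm: base plate x -90..140, y -170..170, top z 10; guides |x| 56..71, top z 30; four steel tracks, top z 16, at x = -45, -22, 22, 45, 18 wide, y -165..145, rear (-y) end open; end stop at y 145..157, top z 26. Small things lie on its deck, x above 71.
- carrier: Loose aluminium board carrier on the tracks, 107 (x) x 120 (y) mm, 0.5 to 0.85 kg, axes parallel to the test bed's; carries a green circuit board. Origin: its centre, at the underside of its feet. Plate z 8..20 mm. Slides with its origin at z 16 mm in the test bed's frame (push of 2 to 6 N); drops to z 10, plate top flush with the guides, and then slides no further.
- lip (a point): Middle of the top edge of the carrier's orange push lip, at the lip's rear face. The rear face is flat, looks to the carrier's -y, is 107 mm wide, and reaches from this point 30 mm down; it lies 60 mm behind the carrier's origin. The lip is 8 mm thick and stands 18 mm above the plate.
- home (a point): Where the carrier's origin lies when it has dropped home (within 3 mm): test bed frame x 0, y 70, z 10 mm. Each track has one notch, 19 mm long and 6 mm deep: outer tracks at y 25, inner ones at y 115, so all four feet drop at once. A carrier pushed past them stops at the end stop, 15 mm further, and must be pushed back.
- keeper (a joint): Angle of the red keeper about its upright pivot, rad: 0 = parked along the near guide, pointing to the bed's +y; pi/2 = hard stop, pointing to the bed's +x across the carrier's bare front margin. Turns clockwise seen from above and stays where left (about 1 N at the pin). Passes 3 mm over a dropped carrier; one that has not dropped blocks it.
- keeper_pivot (a point): Pivot of the keeper, test bed frame x -66, y 112 mm, at the underside of its arm, z 33 mm. The arm is 14 mm wide, 6 mm thick and reaches 59 mm from here.
- keeper_pin (a point): Centre of the top of the red upright pin on the keeper's arm: 12 mm across, 50 mm from the pivot, standing from z 39 to z 65 mm above the table.
- tape: Red roll of tape, a ring 52 mm across and 18 mm high, lying flat on the test bed's deck. To be left alone; origin at the centre of its underside.
- cells: Pack of two yellow battery cells, 50 x 38 x 18 mm, lying on the test bed's deck. To be left alone; origin at the centre of its underside.
- driver: Red-handled screwdriver, 180 mm long, lying on the table along its own x. To be left alone; origin under the tool.
- flux: Small glass jar with a black cap, 50 mm across, 70 mm high, on the table. To be left alone; origin at the centre of its underside.
- mug: Blue mug, 76 mm across, 85 mm high, on the table. To be left alone; origin at the centre of its underside.
- tray: Grey divided parts tray, 120 x 170 x 35 mm, on the table. To be left alone; origin at the centre of its underside.
- meter: Black multimeter lying on its back, 100 x 150 x 57 mm, on the table. To be left alone; origin at the centre of its underside.
Mind the look-alikes: they are no part of the job. What is shaped like the carrier but brown is not meant.

How it is judged (in metres and radians):
On the way, in this order (a step that is already met when the one before it is completed fails the run):
1. the carrier has slid along its rails and dropped into the notches (z of carrier in the frame of testbed below 0.0125 m and y of carrier in the frame of testbed between 0.064 and 0.076 m and angle between carrier's own z axis and vertical below 0.03 rad and angle between the y axis of carrier and the y axis of testbed, either way round below 0.06 rad), for 0.2 s.
2. the keeper is swung over the carrier (all of step 1 and value of joint keeper above 1.35 rad), for 0.2 s.
At the end, for the whole second after the job is handed in: The carrier lies in its notches (within 2.5 mm of full depth, within 6 mm of home along the rails, level within 0.03 rad and straight within 0.06 rad), at rest, and the keeper stands over it at more than 1.35 rad (hard stop at 1.57) (all of step 2 and linear speed of carrier below 0.01 m/s); the robot touches nothing.
It fails at once if the carrier was lifted off its rails (more than 10 mm above sliding height, or tipped more than 0.2 rad) (z of carrier in the frame of testbed above 0.026 m or angle between carrier's own z axis and vertical above 0.2 rad).
It fails at once if another thing on the bench was moved more than 25 mm (distance of any of tape, cells, driver, flux, mug, tray, meter from where it was at the start of the episode above 0.025 m).
It also fails if it takes over 48 s, if anything falls off the work surface, if the arm or the gripper's body presses on something with over 40 N, if the wrist force passes 120 N, or if a joint passes its speed limit or range.

## Working session

There is one attempt and no reset: what is moved stays moved. The work goes in short steps, Python scripts to look and compute and a tool call to move; the robot and the scene stay as the last step left them, time stands still between calls to the robot, and variables do not carry over. Pictures are saved under pics/ and viewed, about 8 in all and at most 12, crops included, and the job is handed in when it is done.

Besides the shell and the picture viewer there is one more tool, called as name(argument=value, ...) on one line, values as JSON. drive_tool: Moves the arm, as the interface text tells. Its arguments: {"type":"object","properties":{"rows":{"type":"array"},"grip_force":{"type":"number"}},"required":["rows"]}

```bash
ls; mkdir -p pics
cat > h.py <<'E'
import numpy as np, cv2
from station import status, optics, job, nets, manip
def w2c(n):
    c=optics.calibration(n); R=cv2.Rodrigues(np.array(c["rvec"],float))[0]; return np.array(c["K"]),R,np.array(c["tvec"],float).ravel()
def c2w(n,p):
    K,R,t=w2c(n); return R.T@(np.array(p)-t)
def proj(n,P):
    K,R,t=w2c(n); q=K@(R@np.array(P)+t); return q[:2]/q[2]
def cloud(n,d):
    K,R,t=w2c(n); v,u=np.mgrid[0:480,0:640]
    p=np.stack([(u-K[0,2])/K[0,0]*d,(v-K[1,2])/K[1,1]*d,d],-1); return (p-t)@R
E
python3 - <<'E'
from h import *
print(status.read_state(), manip.tip_extent)
for n in ("scene","top"):
    im,d=optics.get_image(n); cv2.imwrite(f"pics/{n}0.png",im[:,:,::-1]); np.savez(f"{n}0.npz",im=im,d=d)
    for k in ("testbed","carrier","lip","keeper","keeper_pin","tape","cells"):
        print(n,k,[(np.round(c2w(n,r["centre"]),3).tolist(),round(r["conf"],2)) for r in nets.search_frame(n,k)[:3]])
E
```

```text
pics
{'clock': 0.0, 'joint_positions': array([-6.58099939e+01,  2.75482697e+01,  9.14951045e+01,  3.46433938e-04,
        6.10253997e+01, -2.67245259e+00]), 'qd': array([ 0.02426663, -0.01031479, -0.01180549,  0.04162363, -0.07147755,
       -0.00476751]), 'joint_efforts': array([ 9.79317338e-04, -9.50643754e+01, -4.30179262e+01, -2.16569279e-04,
        1.22493962e-02, -1.44260230e-06]), 'eef_pos': array([ 0.29352979, -0.5794885 ,  0.23868153]), 'tcp_rot': array([-1.79996491e+02,  6.86849319e-02, -6.31377072e+01]), 'ft_force': array([ 0.23167385,  0.1546961 , -0.40833651]), 'torque': array([ 0.0183448 ,  0.03718892, -0.00418776]), 'width': 1.0017202906128189} 0.008
scene testbed [([0.654, -0.033, 0.013], 0.75)]
scene carrier [([0.421, 0.203, 0.023], 0.71), ([0.595, -0.114, 0.039], 0.68)]
scene lip [([0.416, 0.203, 0.019], 0.8), ([0.593, -0.116, 0.036], 0.78)]
scene keeper [([0.537, 0.076, 0.037], 0.75)]
scene keeper_pin [([0.535, 0.079, 0.039], 0.59)]
scene tape [([0.534, 0.082, 0.037], 0.72), ([0.697, -0.141, 0.026], 0.56)]
scene cells [([0.709, 0.012, 0.026], 0.58)]
top testbed [([0.61, -0.038, 0.011], 0.77), ([0.654, 0.427, 0.04], 0.42)]
top carrier [([0.586, -0.115, 0.037], 0.9), ([0.407, 0.207, 0.024], 0.66), ([0.683, -0.143, 0.027], 0.55)]
top lip [([0.586, -0.116, 0.037], 0.77), ([0.407, 0.208, 0.023], 0.6)]
top keeper [([0.531, 0.073, 0.042], 0.54)]
top keeper_pin [([0.529, 0.069, 0.04], 0.47), ([0.613, -0.037, 0.008], 0.33), ([0.694, 0.013, 0.03], 0.22)]
top tape [([0.682, -0.145, 0.027], 0.71), ([0.673, -0.38, 0.071], 0.43)]
top cells [([0.693, 0.013, 0.028], 0.71)]
```

View pics/top0.png

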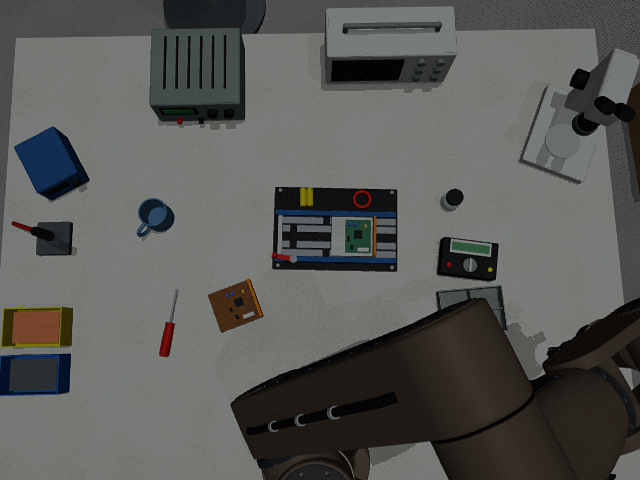

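View pics/scene0.png

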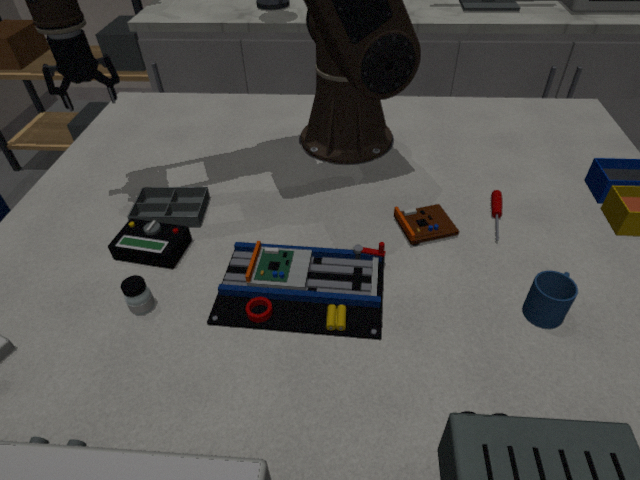

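The top view shows the bed at (275–397, 187–270), with the orange lip at (375, 237) and the keeper at (285, 258). The bed's +y points to image left, which is roughly world +y. The brown look-alike is off the bed at (236, 305). Next I fit the bed pose from colour and depth.

Run:
```python
from h import *
for n in ("top","scene"):
    z=np.load(n+"0.npz"); im,d=z["im"],z["d"]; P=cloud(n,d); h=cv2.cvtColor(im,cv2.COLOR_RGB2HSV)
    X,Y,Z=P[...,0],P[...,1],P[...,2]
    roi=(X>.49)&(X<.76)&(Y>-.26)&(Y<.2)&(d>0)
    blue=roi&(h[...,0]>98)&(h[...,0]<125)&(h[...,1]>120)&(Z>.02)&(Z<.04)
    orange=roi&(h[...,0]>8)&(h[...,0]<20)&(h[...,1]>140)&(Y<0)&(X<.67)
    red=roi&((h[...,0]<6)|(h[...,0]>174))&(h[...,1]>140)&(Y>.02)
    top=roi&(Z>.005)
    for nm,m in (("blue",blue),("orange",orange),("red",red),("bed",top)):
        q=P[m]; r=cv2.minAreaRect(q[:,:2].astype(np.float32)*1000)
        print(n,nm,len(q),np.round(q.mean(0),4),"z",np.round(np.percentile(q[:,2],[5,50,95]),3),"rect",np.round(r[0],1),np.round(r[1],1),round(r[2],2))
    bx=P[blue]
    mid=bx[:,0].mean()
    for s in (bx[:,0]<mid,bx[:,0]>mid):
        q=bx[s]; k=np.polyfit(q[:,1],q[:,0],1); print("  guide slope deg",np.degrees(np.arctan(k[0])),"x at y=-.04",np.polyval(k,-.04),q[:,1].min(),q[:,1].max(),np.median(q[:,2]))
```

```text
top blue 1222 [ 0.5894 -0.0747  0.0296] z [0.023 0.03  0.036] rect [586.4 -64.3] [328.  142.8] 87.74
top orange 130 [ 0.5807 -0.1691  0.0504] z [0.012 0.054 0.06 ] rect [ 581.5 -171.6] [ 13.4 106.3] 87.83
top red 96 [0.5321 0.0832 0.0433] z [0.033 0.04  0.066] rect [535.7  82.8] [49.2 20.7] 78.59
top bed 10321 [ 0.6096 -0.0599  0.02  ] z [0.006 0.015 0.041] rect [625.  -30.6] [269.9 457.5] 0.01
  guide slope deg 2.1760780846433176 x at y=-.04 0.5232631415667697 -0.2252513292739032 0.10082782894505014 0.029716954369331586
  guide slope deg 2.294386126945719 x at y=-.04 0.6505584893594235 -0.23079598157288073 0.09699789708962361 0.029938568415795397
scene blue 1976 [ 0.6133 -0.0649  0.0278] z [0.021 0.029 0.031] rect [588.1 -66.2] [328.9 145.1] 87.43
scene orange 228 [ 0.5923 -0.1674  0.0482] z [0.01  0.053 0.055] rect [ 596.7 -115. ] [218.7 137.6] 87.97
scene red 184 [0.5524 0.0814 0.0401] z [0.009 0.039 0.064] rect [629.   63.7] [ 65.5 211.5] 85.11
scene bed 13948 [ 0.6322 -0.0615  0.02  ] z [0.008 0.016 0.039] rect [620.7 -67.6] [340.7 217.4] 87.57
  guide slope deg 2.591904502556613 x at y=-.04 0.5290428091294697 -0.22749164626800236 0.10071486403608126 0.02863853884677861
  guide slope deg 2.44226054678439 x at y=-.04 0.6546362044231936 -0.2334002833515614 0.09503141441428546 0.028751797382376605
```

drive_tool(rows=[[-1,-0.02,-0.042,0.009,-6.1],[-1,-0.04,-0.085,0.018,-12.2],[-1,-0.059,-0.127,0.027,-18.2],[-1,-0.078,-0.165,0.036,-24.3],[-1,-0.095,-0.203,0.045,-30.4],[-1,-0.112,-0.24,0.054,-36.5],[-1,-0.13,-0.278,0.063,-42.6],[-1,-0.147,-0.315,0.072,-48.6],[-1,-0.165,-0.352,0.081,-54.7],[-1,-0.182,-0.389,0.09,-60.8]])

```text
clock: 1.63
eef_pos: [0.5461, -0.257, 0.1538]
tcp_rot: [180.0, -0.0, -2.0]
ft_force: [1.6, -0.1, 0.1]
width: -0.0
```

Run:
```python
from h import *
im,d=optics.get_image("wrist"); 
im,d=optics.get_image("wrist"); s=status.read_state(); print(s["eef_pos"],s["tcp_rot"],s["clock"])
n="wrist"; P=cloud(n,d); h=cv2.cvtColor(im,cv2.COLOR_RGB2HSV)
cv2.imwrite("pics/w1.png",im[:,:,::-1])
for nm,m in (("orange",(h[...,0]>8)&(h[...,0]<20)&(h[...,1]>140)),("blue",(h[...,0]>98)&(h[...,0]<125)&(h[...,1]>120)&(P[...,2]>.024)&(P[...,2]<.036))):
    q=P[m&(d>0)&(P[...,0]>.49)]
    if len(q)>20: 
        r=cv2.minAreaRect(q[:,:2].astype(np.float32)*1000); print(nm,len(q),np.percentile(q[:,2],[2,50,98]).round(4),np.round(r[0],1),np.round(r[1],1),r[2])
        t=q[q[:,2]>.05]
        if nm=="orange" and len(t)>20: r=cv2.minAreaRect(t[:,:2].astype(np.float32)*1000); print("liptop",np.round(r[0],1),np.round(r[1],1),r[2])
for k in ("lip",): print([(c2w(n,r["centre"]).round(4),r["conf"]) for r in nets.search_frame(n,k)])
```

```text
[ 0.54758474 -0.2540498   0.15280361] [-1.79922805e+02  3.43933450e-02 -1.81158792e+00] 1.7333
orange 2596 [0.0528 0.0547 0.0561] [ 580.2 -174.6] [  9.2 108.2] 87.10315704345703
liptop [ 581.4 -174. ] [  7.8 106. ] 87.10315704345703
blue 9465 [0.0267 0.0307 0.0322] [ 581.8 -172.3] [123.4 141.5] 87.14584350585938
[(array([ 0.5822, -0.1472,  0.041 ]), 0.88)]
```

View pics/w1.png

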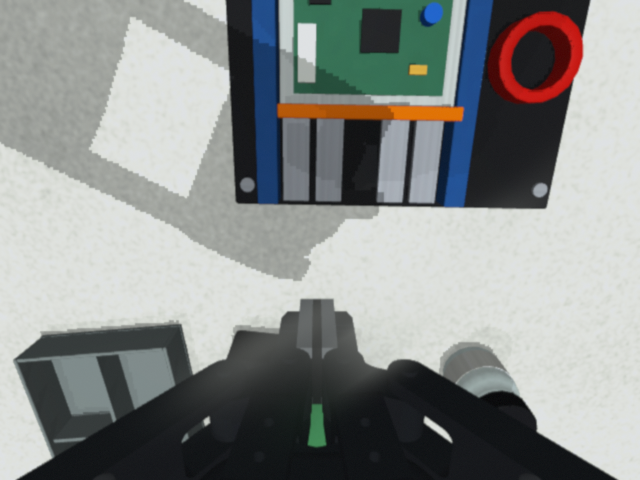

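The wrist view shows the lip at (278–463, 112) with its rear face near world y = −0.178, and the narrow shut fingers at (317, 320). I'll descend behind the lip.

drive_tool(rows=[[-1,0.015,-0.015,0.0,0.3],[-1,0.027,-0.03,0.01,0.6],[-1,0.028,-0.036,0.025,0.6],[-1,0.028,-0.036,0.045,0.6],[-1,0.028,-0.036,0.065,0.6],[-1,0.028,-0.036,0.08,0.6],[-1,0.028,-0.036,0.09,0.6],[-1,0.028,-0.036,0.095,0.6],[-1,0.028,-0.036,0.095,0.6],[-1,0.028,-0.036,0.095,0.6]])

```text
clock: 2.62
eef_pos: [0.5747, -0.2245, 0.0596]
tcp_rot: [180.0, -0.0, -3.0]
ft_force: [-0.8, 0.5, 0.3]
width: -0.002
```

Run:
```python
from h import *
s=status.read_state(); print({k:np.round(s[k],4) for k in ("clock","eef_pos","tcp_rot","ft_force")})
im,d=optics.get_image("scene"); cv2.imwrite("pics/s2.png",cv2.resize(im[220:340,190:410,::-1],None,fx=3.5,fy=3.5))
```

```text
{'clock': np.float64(2.6167), 'eef_pos': array([ 0.5747, -0.2245,  0.0596]), 'tcp_rot': array([ 1.799896e+02, -2.140000e-02, -2.985400e+00]), 'ft_force': array([-0.849 ,  0.5274,  0.334 ])}
```

View pics/s2.png

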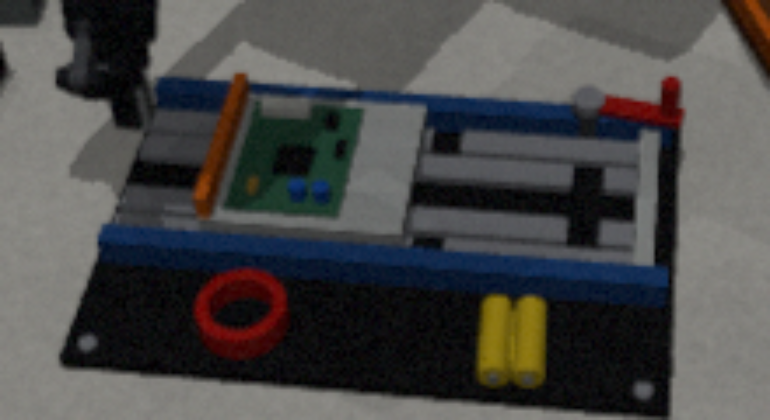

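drive_tool(rows=[[-1,0.003,0,0.01,-0.2],[-1,0.006,0,0.02,-0.4],[-1,0.006,-0.003,0.02,-0.4],[-1,0.006,-0.006,0.02,-0.4],[-1,0.006,-0.01,0.02,-0.4],[-1,0.006,-0.014,0.02,-0.4],[-1,0.006,-0.018,0.02,-0.4],[-1,0.006,-0.021,0.02,-0.4],[-1,0.006,-0.023,0.02,-0.4],[-1,0.006,-0.024,0.02,-0.4]])

```text
clock: 3.5
eef_pos: [0.5819, -0.1999, 0.0392]
tcp_rot: [180.0, -0.0, -2.5]
ft_force: [0.9, -0.3, -0.0]
width: 0.002
```

drive_tool(rows=[[-1,0,-0.003,0,0],[-1,0,-0.006,0,0],[-1,0,-0.009,0,0],[-1,0,-0.012,0,0],[-1,0,-0.015,0,0],[-1,0,-0.018,0,0],[-1,0,-0.021,0,0],[-1,0,-0.024,0,0],[-1,0,-0.027,0,0],[-1,0,-0.03,0,0]])

```text
clock: 4.33
eef_pos: [0.5832, -0.1701, 0.0391]
tcp_rot: [180.0, -0.0, -2.5]
ft_force: [-0.6, -4.1, -1.4]
width: -0.0
```

```bash
cat > lip.py <<'E'
from h import *
s=status.read_state()
for n in ("wrist","top"):
    im,d=optics.get_image(n); P=cloud(n,d); h=cv2.cvtColor(im,cv2.COLOR_RGB2HSV)
    q=P[(h[...,0]>8)&(h[...,0]<20)&(h[...,1]>140)&(d>0)&(P[...,0]>.5)&(P[...,0]<.67)&(P[...,1]<.11)&(P[...,2]>.04)&(P[...,2]<.07)]
    if len(q)>20: r=cv2.minAreaRect(q[:,:2].astype(np.float32)*1000); print(n,len(q),np.median(q[:,2]).round(4),q[:,:2].mean(0).round(4),np.round(r[0],1),np.round(r[1],1),round(r[2],1))
print(s["clock"],s["eef_pos"].round(4),s["ft_force"].round(2))
E
python3 lip.py
```

```text
wrist 9965 0.0537 [ 0.5798 -0.1529] [ 583.2 -154.6] [  9.4 106.3] 87.3
4.3333 [ 0.5832 -0.1701  0.0391] [-0.59 -4.12 -1.42]
```

drive_tool(rows=[[-1,0,-0.004,0,0],[-1,0,-0.008,0,0],[-1,0,-0.012,0,0],[-1,0,-0.016,0,0],[-1,0,-0.02,0,0],[-1,0,-0.024,0,0],[-1,0,-0.028,0,0],[-1,0,-0.032,0,0],[-1,0,-0.036,0,0],[-1,0,-0.04,0,0]])

```text
clock: 5.27
eef_pos: [0.5849, -0.13, 0.0391]
tcp_rot: [180.0, -0.0, -2.5]
ft_force: [0.1, -4.3, 0.4]
width: 0.0
```

drive_tool(rows=[[-1,0,-0.004,0,0],[-1,0,-0.008,0,0],[-1,0,-0.012,0,0],[-1,0,-0.016,0,0],[-1,0,-0.02,0,0],[-1,0,-0.024,0,0],[-1,0,-0.028,0,0],[-1,0,-0.032,0,0],[-1,0,-0.036,0,0],[-1,0,-0.04,0,0]])

```text
clock: 6.1
eef_pos: [0.5866, -0.09, 0.0391]
tcp_rot: [180.0, 0.0, -2.5]
ft_force: [0.2, -4.9, 1.0]
width: 0.002
```

```bash
python3 lip.py
```

```text
wrist 9962 0.0537 [ 0.5833 -0.0727] [586.8 -74.5] [  9.2 106.1] 87.5
6.1 [ 0.5866 -0.09    0.0391] [ 0.19 -4.91  0.99]
```

drive_tool(rows=[[-1,0,-0.0015,0,0],[-1,0,-0.003,0,0],[-1,0,-0.0045,0,0],[-1,0,-0.006,0,0],[-1,0,-0.0075,0,0],[-1,0,-0.009,0,0],[-1,0,-0.0105,0,0],[-1,0,-0.012,0,0],[-1,0,-0.0135,0,0],[-1,0,-0.015,0,0]])

```text
clock: 7.03
eef_pos: [0.5873, -0.0752, 0.0391]
tcp_rot: [-180.0, 0.0, -2.5]
ft_force: [-0.6, -4.3, -0.7]
width: 0.0
```

drive_tool(rows=[[-1,0,-0.0005,0,0],[-1,0,-0.001,0,0],[-1,0,-0.0015,0,0],[-1,0,-0.002,0,0],[-1,0,-0.0025,0,0],[-1,0,-0.003,0,0],[-1,0,-0.0035,0,0],[-1,0,-0.004,0,0],[-1,0,-0.0045,0,0],[-1,0,-0.005,0,0]])

```text
clock: 7.87
eef_pos: [0.5875, -0.0703, 0.0391]
tcp_rot: [-180.0, 0.0, -2.5]
ft_force: [-0.7, -4.5, -1.8]
width: -0.001
```

drive_tool(rows=[[-1,0,-0.0005,0,0],[-1,0,-0.001,0,0],[-1,0,-0.0015,0,0],[-1,0,-0.002,0,0],[-1,0,-0.0025,0,0],[-1,0,-0.003,0,0],[-1,0,-0.0035,0,0],[-1,0,-0.004,0,0],[-1,0,-0.0045,0,0],[-1,0,-0.005,0,0]])

```text
clock: 8.7
eef_pos: [0.5878, -0.0654, 0.0391]
tcp_rot: [-180.0, -0.0, -2.5]
ft_force: [-0.2, -4.2, -1.3]
width: 0.0
```

```bash
python3 lip.py
```

```text
wrist 7587 0.048 [ 0.5851 -0.0491] [588.1 -52.4] [ 13.3 105.8] 87.5
8.7 [ 0.5878 -0.0654  0.0391] [-0.23 -4.21 -1.32]
```

The lip top fell from z 53.7 to 48.0 mm, so the carrier has dropped. I'll back off and look.

drive_tool(rows=[[-1,0,0.006,0,0],[-1,0,0.014,0,0],[-1,0,0.02,0,0],[-1,-0.005,0.02,-0.02,0],[-1,-0.01,0.02,-0.04,0],[-1,-0.02,0.02,-0.06,0],[-1,-0.04,0.02,-0.08,0],[-1,-0.06,0.02,-0.1,0],[-1,-0.06,0.02,-0.11,0],[-1,-0.06,0.02,-0.11,0]])

```text
clock: 9.63
eef_pos: [0.5277, -0.0835, 0.1513]
tcp_rot: [180.0, -0.2, -2.6]
ft_force: [1.7, -1.0, -0.2]
width: -0.001
```

Run:
```python
from h import *
optics.get_image("wrist"); s=status.read_state(); print(s["clock"],s["eef_pos"].round(4),s["tcp_rot"].round(2),s["ft_force"].round(2))
n="wrist"; im,d=optics.get_image(n); P=cloud(n,d); h=cv2.cvtColor(im,cv2.COLOR_RGB2HSV); ok=(d>0)&(P[...,0]<.67)&(P[...,0]>.49)&(P[...,1]<.2)
cv2.imwrite("pics/w3.png",im[:,:,::-1])
def rect(nm,m):
    q=P[m&ok]
    if len(q)<15: print(nm,len(q)); return
    r=cv2.minAreaRect(q[:,:2].astype(np.float32)*1000); print(nm,len(q),q.mean(0).round(4),"zspan",np.percentile(q[:,2],[2,50,98]).round(4),np.round(r[0],1),np.round(r[1],1),round(r[2],1))
red=((h[...,0]<6)|(h[...,0]>174))&(h[...,1]>140)
rect("orange",(h[...,0]>8)&(h[...,0]<20)&(h[...,1]>140)&(P[...,2]>.04))
rect("redarm",red&(P[...,2]>.035)&(P[...,2]<.044)); rect("pin",red&(P[...,2]>.06)); 
wht=(h[...,1]<40)&(h[...,2]>140)&(P[...,2]>.025)&(P[...,2]<.045)&(P[...,1]<.08)&(P[...,1]>0)
rect("plate",wht)
q=P[wht&ok]; A=np.c_[q[:,:2],np.ones(len(q))]; print("plane",np.linalg.lstsq(A,q[:,2],rcond=None)[0])
for k in ("keeper_pin","keeper_pivot"): print(k,[(c2w(n,r["centre"]).round(4),r["conf"]) for r in nets.search_frame(n,k)])
```

```text
9.6833 [ 0.5281 -0.0834  0.1501] [ 1.7998e+02 -1.7000e-01 -2.5800e+00] [ 0.58 -0.28 -0.08]
orange 2452 [ 0.5872 -0.0497  0.0467] zspan [0.0405 0.0471 0.0486] [587.6 -50.3] [  8.2 106. ] 87.5
redarm 7
pin 0
plate 12236 [0.585  0.0401 0.0303] zspan [0.0278 0.0294 0.041 ] [580.3  27.9] [ 58.5 129.8] 87.8
plane [-0.04386918  0.03480879  0.05458424]
keeper_pin [(array([0.5269, 0.0492, 0.0418]), 0.75)]
keeper_pivot [(array([0.5287, 0.0504, 0.0361]), 0.91)]
```

View pics/w3.png

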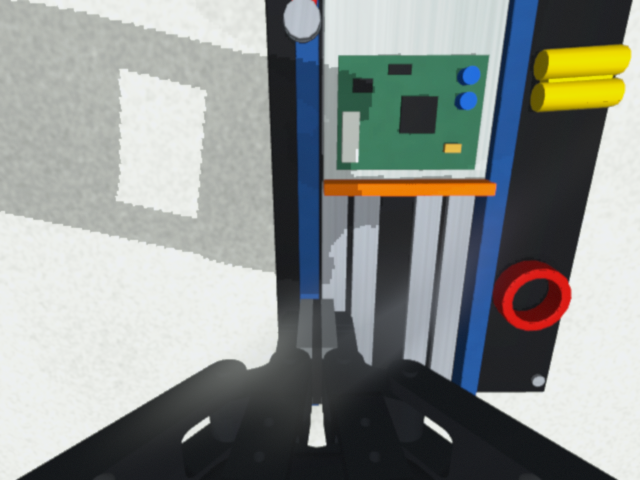

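Wrist view: the lip at (324–495, 188) is now low, the plate is flush with the guides, and the pivot cap sits at (302, 20). The pivot position agrees with the model (0.527, 0.050). I'll move to the outer side of the pin.

drive_tool(rows=[[-1,-0.004,-0.025,0,-5],[-1,-0.008,-0.05,0,-10],[-1,-0.012,-0.075,0,-15],[-1,-0.016,-0.1,0,-20],[-1,-0.02,-0.125,0,-25],[-1,-0.024,-0.15,0,-30.5],[-1,-0.028,-0.175,0,-36],[-1,-0.032,-0.195,0,-41],[-1,-0.032,-0.208,0,-45.1],[-1,-0.032,-0.208,0,-45.1]])

```text
clock: 10.67
eef_pos: [0.5042, 0.1287, 0.148]
tcp_rot: [-180.0, 0.0, 42.9]
ft_force: [0.1, -0.4, 0.1]
width: 0.003
```

```bash
cat > pin.py <<'E'
from h import *
s=status.read_state(); print(s["clock"],s["eef_pos"].round(4),s["tcp_rot"].round(2),s["ft_force"].round(2))
for n in ("top","scene"):
    im,d=optics.get_image(n); P=cloud(n,d); h=cv2.cvtColor(im,cv2.COLOR_RGB2HSV)
    red=((h[...,0]<6)|(h[...,0]>174))&(h[...,1]>140)&(d>0)&(P[...,0]<.66)&(P[...,0]>.5)&(P[...,1]<.13)&(P[...,1]>0)
    for nm,m in (("all",red),("pin",red&(P[...,2]>.055))):
        q=P[m]
        if len(q): print(n,nm,len(q),q.mean(0).round(4),q.min(0).round(3),q.max(0).round(3))
    cv2.imwrite(f"pics/{n}_p.png",cv2.resize(im[220:340,190:410,::-1],None,fx=3.5,fy=3.5))
E
python3 pin.py
```

```text
10.6667 [0.5042 0.1287 0.148 ] [-1.7995e+02  4.0000e-02  4.2930e+01] [ 0.1  -0.38  0.06]
top all 30 [0.529  0.0668 0.0568] [0.52  0.06  0.032] [0.537 0.083 0.555]
top pin 1 [0.5196 0.083  0.5548] [0.52  0.083 0.555] [0.52  0.083 0.555]
scene all 287 [0.5378 0.0886 0.2025] [0.504 0.05  0.009] [0.594 0.13  0.533]
scene pin 149 [0.5389 0.0943 0.3535] [0.504 0.05  0.056] [0.572 0.13  0.533]
```

drive_tool(rows=[[-1,0,0,0.02,0],[-1,0,0,0.04,0],[-1,0,0,0.06,0],[-1,0,0,0.075,0],[-1,0,0,0.085,0],[-1,0,0,0.09,0],[-1,0,0.003,0.09,0],[-1,0,0.006,0.09,0],[-1,0,0.009,0.09,0],[-1,0,0.012,0.09,0]])

```text
clock: 11.6
eef_pos: [0.5132, 0.1174, 0.0599]
tcp_rot: [180.0, -0.1, 42.5]
ft_force: [0.0, -0.7, 0.3]
width: 0.001
```

```bash
python3 pin.py
```

```text
11.6 [0.5132 0.1174 0.0599] [ 1.7995e+02 -7.0000e-02  4.2540e+01] [ 0.   -0.73  0.31]
scene all 257 [0.538  0.0845 0.1406] [0.501 0.041 0.01 ] [0.578 0.13  0.524]
scene pin 121 [0.5406 0.0876 0.2547] [0.501 0.041 0.055] [0.578 0.13  0.524]
```

View pics/scene_p.png

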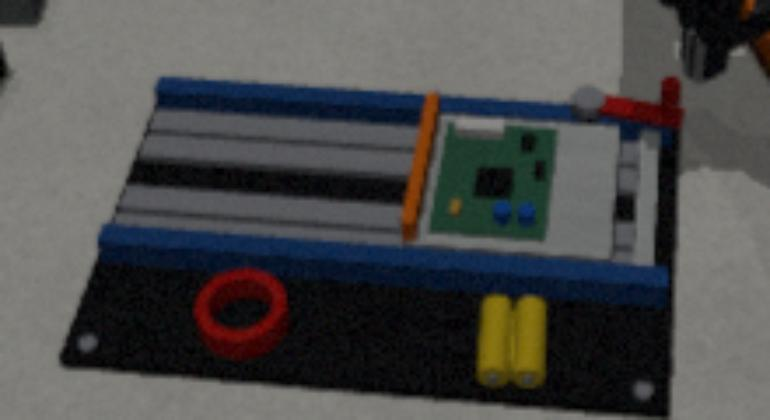

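drive_tool(rows=[[-1,0,0.003,0,0],[-1,0.001,0.006,0,0],[-1,0.0035,0.01,0,0],[-1,0.0065,0.014,0,0],[-1,0.009,0.018,0,0],[-1,0.011,0.022,0,0],[-1,0.0123,0.026,0,0],[-1,0.0134,0.03,0,0],[-1,0.0142,0.034,0,0],[-1,0.0145,0.038,0,0]])

```text
clock: 12.53
eef_pos: [0.549, 0.0992, 0.059]
tcp_rot: [-180.0, 0.0, 42.6]
ft_force: [0.1, 1.7, -1.3]
width: 0.006
```

```bash
python3 pin.py
```

```text
12.5333 [0.549  0.0992 0.059 ] [-1.800e+02  1.000e-02  4.257e+01] [ 0.1   1.67 -1.34]
top all 1 [0.5655 0.0264 0.4605] [0.565 0.026 0.461] [0.565 0.026 0.461]
top pin 1 [0.5655 0.0264 0.4605] [0.565 0.026 0.461] [0.565 0.026 0.461]
scene all 274 [0.5647 0.0748 0.1652] [0.501 0.021 0.009] [0.613 0.127 0.527]
scene pin 143 [0.5754 0.0761 0.2799] [0.501 0.021 0.056] [0.613 0.127 0.527]
```

View pics/scene_p.png

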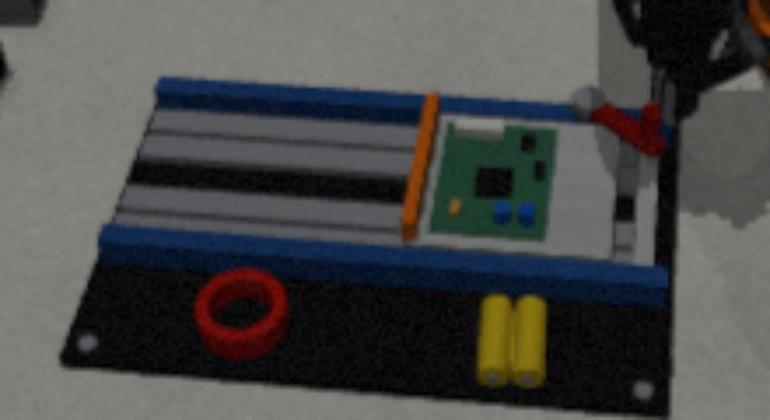

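The keeper has swung to roughly 40°, with the pin at (652, 125) and the finger behind it. I'll carry on.

drive_tool(rows=[[-1,0,0.004,0,0],[-1,0,0.008,0,0],[-1,-0.0007,0.012,0,0],[-1,-0.0016,0.016,0,0],[-1,-0.0025,0.019,0,0],[-1,-0.0036,0.022,0,0],[-1,-0.005,0.025,0,0],[-1,-0.0067,0.028,0,0],[-1,-0.008,0.03,0,0],[-1,-0.0092,0.032,0,0]])

```text
clock: 13.47
eef_pos: [0.5635, 0.0694, 0.0591]
tcp_rot: [-180.0, 0.0, 42.6]
ft_force: [-0.4, 1.0, 0.4]
width: 0.001
```

drive_tool(rows=[[-1,-0.0005,0.0005,0,0],[-1,-0.001,0.001,0,0],[-1,-0.0015,0.0015,0,0],[-1,-0.002,0.002,0,0],[-1,-0.0025,0.0025,0,0],[-1,-0.003,0.003,0,0],[-1,-0.0035,0.0035,0,0],[-1,-0.004,0.004,0,0],[-1,-0.0043,0.0043,0,0],[-1,-0.0045,0.0045,0,0]])

```text
clock: 14.3
eef_pos: [0.5633, 0.0632, 0.0591]
tcp_rot: [-180.0, 0.0, 42.6]
ft_force: [-0.8, 1.7, -0.0]
width: -0.004
```

```bash
python3 pin.py
```

```text
14.3 [0.5633 0.0632 0.0591] [-180.      0.     42.56] [-0.8   1.72 -0.04]
scene all 231 [0.582  0.0637 0.2075] [0.501 0.    0.008] [0.619 0.129 0.529]
scene pin 158 [0.5871 0.0689 0.2855] [0.501 0.    0.055] [0.619 0.129 0.529]
```

View pics/scene_p.png

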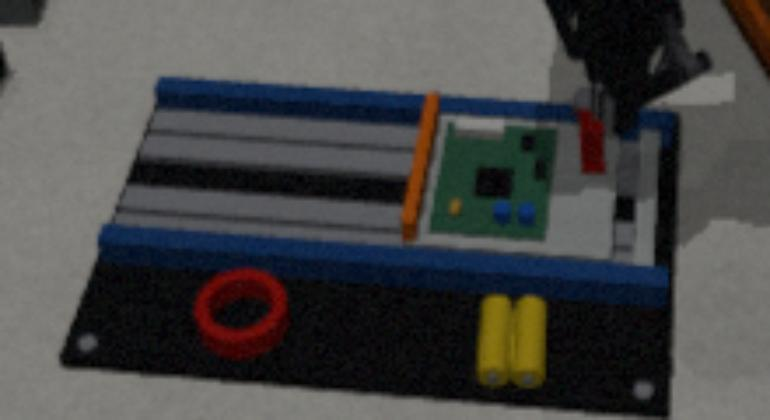

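drive_tool(rows=[[-1,-0.0003,0.0003,0,0],[-1,-0.0006,0.0006,0,0],[-1,-0.0009,0.0009,0,0],[-1,-0.0012,0.0012,0,0],[-1,-0.0015,0.0015,0,0],[-1,-0.0018,0.0018,0,0],[-1,-0.0021,0.0021,0,0],[-1,-0.0024,0.0024,0,0],[-1,-0.0027,0.0027,0,0],[-1,-0.003,0.003,0,0]])

```text
clock: 15.23
eef_pos: [0.5631, 0.059, 0.0591]
tcp_rot: [180.0, -0.0, 42.6]
ft_force: [-0.7, 1.5, -0.3]
width: -0.0
```

drive_tool(rows=[[-1,-0.0003,0.0003,0,0],[-1,-0.0006,0.0006,0,0],[-1,-0.0009,0.0009,0,0],[-1,-0.0012,0.0012,0,0],[-1,-0.0015,0.0015,0,0],[-1,-0.0018,0.0018,0,0],[-1,-0.0021,0.0021,0,0],[-1,-0.0023,0.0023,0,0],[-1,-0.0025,0.0025,0,0],[-1,-0.0025,0.0025,0,0]])

```text
clock: 16.07
eef_pos: [0.563, 0.0564, 0.0591]
tcp_rot: [-180.0, -0.0, 42.5]
ft_force: [-0.2, 14.1, -0.2]
width: 0.001
```

A force of 14 N marks the hard stop. I'll retreat.

drive_tool(rows=[[-1,0,-0.004,0,0],[-1,0,-0.012,0,0],[-1,0,-0.02,0,0],[-1,0,-0.024,-0.02,0],[-1,0,-0.026,-0.04,0],[-1,0,-0.028,-0.07,0],[-1,0,-0.03,-0.1,0],[-1,0,-0.05,-0.12,0],[-1,0,-0.08,-0.13,0],[-1,0,-0.08,-0.13,0]])

```text
clock: 16.9
eef_pos: [0.5063, 0.1169, 0.1912]
tcp_rot: [180.0, -0.1, 42.6]
ft_force: [0.9, 0.1, -0.1]
width: 0.004
```

```bash
python3 pin.py; python3 lip.py
python3 - <<'E'
from h import *
im,d=optics.get_image("wrist"); cv2.imwrite("pics/w9.png",im[:,:,::-1])
im,d=optics.get_image("scene"); P=cloud("scene",d); h=cv2.cvtColor(im,cv2.COLOR_RGB2HSV)
red=((h[...,0]<6)|(h[...,0]>174))&(h[...,1]>140)&(d>0)&(P[...,2]<.075)&(P[...,2]>.03)&(P[...,1]>0)&(P[...,1]<.12)&(P[...,0]<.62)&(P[...,0]>.5)
v,u=np.nonzero(red); print(u.min(),u.max(),v.min(),v.max()); q=P[red]
print("red",len(q),q.mean(0).round(4),q.min(0).round(3),q.max(0).round(3))
o=(h[...,0]>8)&(h[...,0]<20)&(h[...,1]>140)&(d>0)&(P[...,1]>-.1)&(P[...,1]<0)&(P[...,0]>.5)&(P[...,0]<.67); q=P[o]; print("lip",q.mean(0).round(4),np.percentile(q[:,2],[50,95,99]).round(4))
E
```

```text
16.9 [0.5063 0.1169 0.1912] [ 1.7999e+02 -8.0000e-02  4.2600e+01] [ 0.85  0.05 -0.1 ]
top all 91 [0.5586 0.0481 0.056 ] [0.51  0.041 0.03 ] [0.582 0.055 0.579]
top pin 18 [0.5692 0.0463 0.1226] [0.51  0.041 0.059] [0.58  0.05  0.579]
scene all 239 [0.5554 0.0714 0.2677] [0.509 0.039 0.01 ] [0.589 0.13  0.543]
scene pin 168 [0.5498 0.0819 0.3633] [0.509 0.04  0.056] [0.583 0.13  0.543]
top 107 0.0481 [ 0.5867 -0.0514] [ 644.2 -190. ] [ 95.7 352.1] 22.1
17.0 [0.5081 0.1153 0.1896] [-0.07  0.08 -0.56]
341 360 251 268
red 105 [0.5716 0.046  0.0488] [0.533 0.013 0.033] [0.586 0.053 0.066]
lip [ 0.5962 -0.0509  0.0443] [0.0469 0.0495 0.05  ]
```

View pics/scene_p.png

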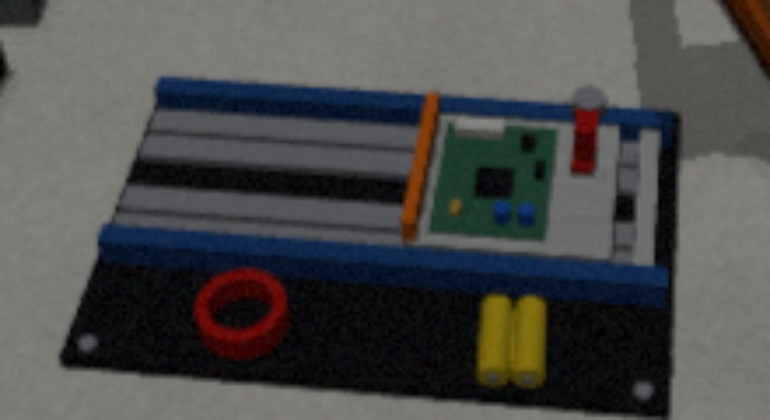

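The keeper, from (588, 98) to (583, 170), lies straight across the carrier. The lip top is at 48 mm, so the carrier is still down, and the robot is clear. I'm handing in.

```bash
python3 -c "
from station import job; print(job.job_done())"
```

```text
the job is handed in; nothing more can be done
None
```

The carrier is in its notches and the keeper is locked over it. I handed the job in at about 17 s on the robot's clock. The hand-in reports no verdict, so this rests on my own measurements.

- **Carrier:** I pushed the orange lip about 125 mm with the shut fingertips at 4–5 N. The lip top then fell from 53.7 to 48 mm, which matches the 6 mm drop. I did not feel a clear force step at the drop; the camera depth showed it. The lip's final position matches home to within a few millimetres.
- **Keeper:** I pushed the red pin until the force jumped to 14 N at the hard stop. The last images show the pin at about (0.57, 0.046), near the expected (0.577, 0.048), and the arm straight across the carrier.
- **Checks that failed or disagreed:**
  - My plane fit for the carrier's tilt was unusable because it included other surfaces. I judged level from the pictures and lip height instead.
  - A few colour-mask readings also caught the arm and the brown look-alike, so I ignored them.
- **Other things:** The tape and battery cells look unmoved in the last pictures. I did not measure the remaining objects, but nothing on the path touched them. The gripper was clear at hand-in.

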